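# Close the push-pull caps, smallest can first

### The job

The batch is mixed: close the push-pull caps of the three jerrycans standing on the bench by pressing each one gently all the way down with the fingertips, the smallest can first, then the middle one, then the largest. The round bottle is still in use, so leave its cap up. Do not lift, tip or push along any container, nor disturb the other things on the bench, and finish with the hand clear.

Things in the scene. Friction and masses are not known exactly. Their poses are not given: they have to be found in the camera images.
- small_can: smallest of three jerrycans, 92 x 56 mm in plan. White plastic, loose and part-full. Origin: centre of its underside; z up, x towards the handle end, the neck with its cap lies towards -x: the cap's axis is at x = -24 mm, y = 0. Top of the body at 150 mm; handle top at 167 mm, below the cap even when the cap is closed.
- medium_can: middle-sized jerrycan, 104 x 72 mm in plan. White plastic, loose and part-full. Origin: centre of its underside; z up, x towards the handle end, the neck with its cap lies towards -x: the cap's axis is at x = -26 mm, y = 0. Top of the body at 185 mm; handle top at 202 mm, below the cap even when the cap is closed.
- large_can: largest jerrycan, 144 x 100 mm in plan. White plastic, loose and part-full. Origin: centre of its underside; z up, x towards the handle end, the neck with its cap lies towards -x: the cap's axis is at x = -42 mm, y = 0. Top of the body at 220 mm; handle top at 237 mm, below the cap even when the cap is closed.
- round_bottle: round white bottle without a handle, 74 mm across, body 165 mm tall, with the same kind of grey cap on its axis. Loose. Origin: centre of its underside, z up.
- small_cap (a joint): push-pull cap of the smallest jerrycan: how far it is pushed down, in m; 0 = fully up (open), 0.010 = fully down (closed, at its stop). Starts near 0. It slides straight down against about 3 N of friction and stays where it is left.
- small_cap_top (a point): centre of the top of the smallest jerrycan's cap, moving with it: a dark rubber pad 31 mm across on a grey plug, in a 42 mm collar. Height, pad unpressed: 190 mm when fully up, 180 mm when closed (10 mm above the collar). The pad gives 0.4 mm per N, at most 5 mm, and springs back: squeezed 1.5 mm while the cap slides, so the finger must go 2 to 4 mm below the closed height to close it fully.
- medium_cap (a joint): push-pull cap of the middle jerrycan: how far it is pushed down, in m; 0 = fully up (open), 0.010 = fully down (closed, at its stop). Starts near 0. It slides straight down against about 3 N of friction and stays where it is left.
- medium_cap_top (a point): centre of the top of the middle jerrycan's cap, moving with it: a dark rubber pad 31 mm across on a grey plug, in a 42 mm collar. Height, pad unpressed: 225 mm when fully up, 215 mm when closed (10 mm above the collar). The pad gives 0.4 mm per N, at most 5 mm, and springs back: squeezed 1.5 mm while the cap slides, so the finger must go 2 to 4 mm below the closed height to close it fully.
- large_cap (a joint): push-pull cap of the largest jerrycan: how far it is pushed down, in m; 0 = fully up (open), 0.010 = fully down (closed, at its stop). Starts near 0. It slides straight down against about 3 N of friction and stays where it is left.
- large_cap_top (a point): centre of the top of the largest jerrycan's cap, moving with it: a dark rubber pad 31 mm across on a grey plug, in a 42 mm collar. Height, pad unpressed: 260 mm when fully up, 250 mm when closed (10 mm above the collar). The pad gives 0.4 mm per N, at most 5 mm, and springs back: squeezed 1.5 mm while the cap slides, so the finger must go 2 to 4 mm below the closed height to close it fully.
- round_cap (a joint): push-pull cap of the round bottle: how far it is pushed down, in m; 0 = fully up (open), 0.010 = fully down (closed, at its stop). Starts near 0. It slides straight down against about 3 N of friction and stays where it is left.
- round_cap_top (a point): centre of the top of the round bottle's cap, moving with it: a dark rubber pad 31 mm across on a grey plug, in a 42 mm collar. Height, pad unpressed: 205 mm when fully up, 195 mm when closed (10 mm above the collar). The pad gives 0.4 mm per N, at most 5 mm, and springs back: squeezed 1.5 mm while the cap slides, so the finger must go 2 to 4 mm below the closed height to close it fully.
- beaker_rim (a point): empty glass beaker, 56 mm across, 65 mm tall; point: centre of its mouth
- amber_jar: lidded amber glass jar, 56 mm across, 75 mm tall; origin: centre of its underside
- jug: clear measuring jug with a side handle, 150 mm across, 170 mm tall; origin: centre of its underside
- cylinder: clear measuring cylinder, 38 mm across on a 72 mm foot, 223 mm tall; origin: centre of its underside
- funnel: white funnel standing mouth down, 96 mm across, 85 mm tall; origin: centre of its underside
- spoon: steel spoon 200 mm long lying on the bench; origin: on its underside
- spare_lid: loose grey lid, 44 mm across, 16 mm tall; origin: centre of its underside
There are look-alikes about, which are no part of the job. What is shaped like the small_can but green is not meant.

How it is judged:
On the way, in this order (a step that is already met when the one before it is completed fails the run):
1. the small can's cap is closed, after any smaller one's and before any larger one's (value of joint small_cap above 0.0075 m and value of joint each of medium_cap, large_cap, round_cap below 0.004 m), for 0.2 s.
2. the medium can's cap is closed, after any smaller one's and before any larger one's (value of joint each of small_cap, medium_cap above 0.0075 m and value of joint each of large_cap, round_cap below 0.004 m), for 0.2 s.
3. the large can's cap is closed, after any smaller one's and before any larger one's (value of joint each of small_cap, medium_cap, large_cap above 0.0075 m and value of joint round_cap below 0.004 m), for 0.2 s.
At the end, for the whole second after the job is handed in: The caps of the small, middle and large jerrycans are each pushed at least 7.5 of 10 mm down, the round bottle's cap is less than 4 mm down, and all four containers stand at rest, upright within 0.1 rad and within 30 mm of where they began (all of step 3 and distance of each of small_can, medium_can, large_can, round_bottle from where it was at the start of the episode below 0.03 m and angle between each of small_can, medium_can, large_can, round_bottle's own z axis and vertical below 0.1 rad and linear speed of each of small_can, medium_can, large_can, round_bottle below 0.02 m/s); the robot touches nothing.
It fails at once if a container is lifted more than 10 mm off the bench or tipped more than 0.2 rad (height (world z) of any of small_can, medium_can, large_can, round_bottle above 0.01 m or angle between any of small_can, medium_can, large_can, round_bottle's own z axis and vertical above 0.2 rad).
It fails at once if a container is shifted more than 30 mm (distance of any of small_can, medium_can, large_can, round_bottle from where it was at the start of the episode above 0.03 m).
It fails at once if the round bottle's cap is pushed down more than 4 mm (value of joint round_cap above 0.004 m).
It fails at once if a container or its cap is pressed harder than 25 N (contact force between any of the arm, the fingers and small_can above 25 N or contact force between any of the arm, the fingers and medium_can above 25 N or contact force between any of the arm, the fingers and large_can above 25 N or contact force between any of the arm, the fingers and round_bottle above 25 N).
It fails at once if another thing on the bench is moved more than 30 mm (distance of any of beaker_rim, amber_jar, jug, cylinder, funnel, spoon, spare_lid from where it was at the start of the episode above 0.03 m).
It also fails if it takes over 58 s, if anything falls off the work surface, if the arm or the gripper's body presses on something with over 40 N, if the wrist force passes 120 N, or if a joint passes its speed limit or range.

### The arm

A 7-joint arm with a two-finger parallel gripper is mounted at the origin on the work surface. World frame = base frame: x ahead of the robot, y to its left, z up, the work surface at z = 0. Lengths are in m, angles in rad, forces in N, time in s.
With the tool pointing down it reaches from about 0.4 to 0.85 m from the base axis. Payload 10.4 kg.
Tool frame: the origin (TCP) lies between the finger pads; the fingertips stand ahead of it and the grasp point (between the pads) lies 5 mm behind it (manip.tip_extent is the z of the fingertips in the tool frame, in m); z points along the fingers, y is the line along which they close (so a half turn about z gives the same grasp; the last joint's range is limited). The gripper opens to 85 mm and grips with 20 to 120 N. Pads are 22 mm wide; open, the fingers measure 114 mm over their backs; the gripper's body (76 mm by 85 mm) begins 54 mm behind the grasp point. The pads swing forward as they close: fully open they stand 13 mm farther back than shut.
Start: joints at [-1.153, 0.332, -0.065, 1.46, 0.022, 1.35, -0.088], TCP at [0.267, 0.565, 0.245] pointing down, gripper open.
Joint ranges: [-2.6, 2.6], [-0.5, 2.12], [-1.47, 1.34], [0.16, 2.42], [-1.27, 4.41], [0.06, 2.06], [-2.6, 2.6]. Speed limits (rad/s): [2.22, 2.22, 2.79, 2.79, 3.14, 3.14, 3.14].

### API

Orientations are given as a unit quaternion [x, y, z, w].
In Python, from workcell import status, viewer, manip gives the robot as it stands.
- The arm moves only by the tool play_rows, never from a script. Its argument "plan" is one flat list of numbers, 7 for each row, row after row: the turn, a rotation vector about the tool's x, y, z in degrees, then the shift along the tool's x, y, z in m, then the opening, from 0 (shut) to 1 (fully open). In form: [ax, ay, az, dx, dy, dz, grip, ax, ay, az, dx, dy, dz, grip, ...]. A call has 1 to 20 rows; each row is the pose to reach, as a shift and turn from the pose commanded when the call began, along the tool's axes at that moment; what a row does not reach only later rows make up. A row lasts 1/8 s, in which the tool goes at most 62.5 mm and 10.7 degrees, less where a joint would pass 70% of its speed; a pose out of reach is approached as far as the arm can. A call with a gripper value outside its range is refused whole. The fingers move at their own pace and stop on an object; "squeeze" is the grip in N (left out, the last holds). Time passes only in rows, so rows that repeat a pose let the fingers close. It gives the time, the measured TCP pose, the force, the opening and the grip force at its end, in the units of the state.
- status.get_obs(): the state, without advancing time (a new reading comes with each control period).
- viewer.camera(name): name is "scene" or "top"; returns the picture (400x640x3 uint8, red, green, blue); there is no depth.
- viewer.camera_model(name): a dict with "fx", "fy", "cx", "cy" (pixels), "D" ([k1, k2, p1, p2, k3] as OpenCV has them; the pictures are not rectified), "R" (3x3) and "t" (3): a world point X has camera coordinates R X + t. Camera axes: x right, y down, z forward; pixel columns grow to the right and rows downward; lengths in m; the calibration is good to about 2 mm. A picture is of the moment at which its call begins. camera_model takes no time and is no camera call.
- manip.hand_in(): hands the job in; it is judged then, once.
The state is a dict: "clock": time; "joint_pos": joint angles; "joint_velocities": joint speeds; "tau": joint torques, N m; "position": TCP position; "ee_rot": TCP orientation; "ft_force": force on the tool from outside, world axes, zero at the start; "torque": the same for the moment, N m; "grip_width": opening from 0.0 (shut) to 1.0 (fully open); "grasp_force": force on a finger pad.
Only numpy, scipy, OpenCV 4.12 (cv2) and the standard library are available. Lean on these libraries where they do the work, as an engineer would, in place of code of your own. Each camera call takes 0.05 s, during which the arm holds its last target. There are 200 camera calls.

## Working session

There is one attempt and no reset: what is moved stays moved. The work goes in short steps, Python scripts to look and compute and a tool call to move; the robot and the scene stay as the last step left them, time stands still between calls to the robot, and variables do not carry over. Pictures are saved under pics/ and viewed, at most 10 in all, crops included, and the job is handed in when it is done.

Besides the shell and the picture viewer there is one more tool, called after "Call:" by a JSON object that holds its "op" and its "data". play_rows: Moves the arm, as the interface text tells. Its arguments: {"type":"object","properties":{"plan":{"type":"array","items":{"type":"number"}},"squeeze":{"type":"number"}},"required":["plan"]}

```bash
mkdir -p pics
python3 - <<'E'
from workcell import status, viewer, manip
import cv2
o=status.get_obs(); print(o['position'],o['ee_rot'],o['clock'],o['ft_force'],manip.tip_extent)
for n in('scene','top'):
    cv2.imwrite(f'pics/{n}0.png',viewer.camera(n)[:,:,::-1]); print(n,viewer.camera_model(n))
E
```

```text
[0.26652743 0.56492779 0.24451666] [ 2.18634652e-01  9.75806531e-01 -6.99573615e-04 -1.18512420e-04] 0.0 [ 0.50825104  0.61487019 -0.34341116] 0.014
scene {'fx': 372.6477304467717, 'fy': 372.6477304467717, 'cx': 316.87187776706185, 'cy': 202.80492562869873, 'D': array([-0.03945459,  0.        ,  0.        ,  0.        ,  0.        ]), 'R': array([[ 0.89342558,  0.44915035,  0.00739608],
       [ 0.28504729, -0.55412177, -0.78211068],
       [-0.34718695,  0.70086592, -0.62309565]]), 't': array([-0.52443523, -0.02371927,  1.29782533])}
top {'fx': 478.49585870266833, 'fy': 478.49585870266833, 'cx': 320.32155669203263, 'cy': 199.26672086393975, 'D': array([-0.11881239,  0.        ,  0.        ,  0.        ,  0.        ]), 'R': array([[ 0.0261294 , -0.99965202, -0.00361792],
       [-0.97985462, -0.02489477, -0.19815443],
       [ 0.19799541,  0.00872269, -0.98016414]]), 't': array([0.04298241, 0.55911431, 1.38917056])}
```

View pics/scene0.png

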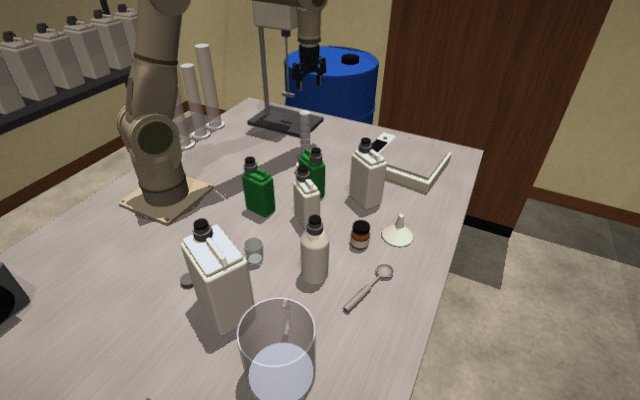

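View pics/top0.png

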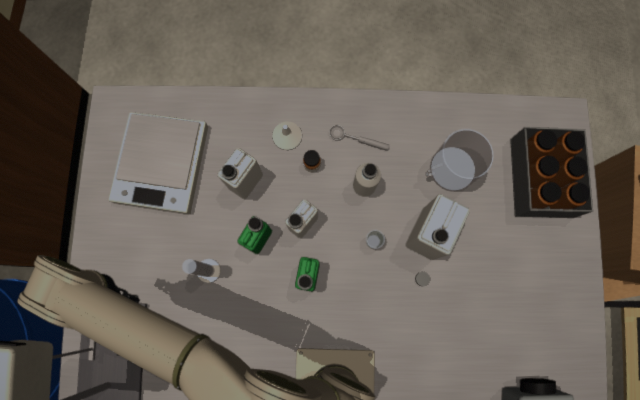

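In the top view the white small can has its cap at (296,220), between green look-alikes with caps at (255,224) and (306,282). Green is excluded, so the white one is the small can. The medium can's cap is at (229,172), the large can's at (441,236), and the round bottle, which has no handle, is at (369,171). I'll measure these and confirm with a crop.

```bash
cat > h.py <<'E'
import numpy as np, cv2
from workcell import viewer
def ray(n,uv):
    m=viewer.camera_model(n); K=np.array([[m['fx'],0,m['cx']],[0,m['fy'],m['cy']],[0,0,1]])
    p=cv2.undistortPoints(np.array([[uv]],float),K,np.array(m['D']))[0,0]
    R=np.array(m['R']); return -R.T@m['t'], R.T@np.r_[p,1]
def plane(n,uv,z):
    c,d=ray(n,uv); return c+d*(z-c[2])/d[2]
def proj(n,X):
    m=viewer.camera_model(n); K=np.array([[m['fx'],0,m['cx']],[0,m['fy'],m['cy']],[0,0,1]])
    return cv2.projectPoints(np.array([X],float),cv2.Rodrigues(np.array(m['R']))[0],np.array(m['t']),K,np.array(m['D']))[0][0,0]
def pad(img,uv,r=11,th=45):
    g=img.max(2); u,v=map(int,uv); w=(g[v-r:v+r+1,u-r:u+r+1]<th).astype(np.uint8)
    n,l,s,c=cv2.connectedComponentsWithStats(w); 
    if n<2: return None
    i=1+np.argmax(s[1:,4]); return c[i]+[u-r,v-r],s[i]
E
python3 - <<'E'
import cv2,numpy as np
from h import *
t=cv2.imread('pics/top0.png'); s=cv2.imread('pics/scene0.png')
for n,uv,sv,z in(('small',(296,220),(303,173),.19),('med',(229,172),(365,146),.225),('large',(441,236),(202,228),.26),('round',(369,171),(315,223),.205)):
    a=pad(t,uv); b=pad(s,sv)
    print(n,a,plane('top',a[0],z)[:2].round(4)); P=plane('top',a[0],z); print('  scene pred',proj('scene',P),b, plane('scene',b[0],z)[:2].round(4))
A=cv2.resize(t[140:300,200:480],None,fx=2.8,fy=2.8,interpolation=2)[:,:784]
cv2.imwrite('pics/c1.png',A)
E
```

```text
small (array([294.86813187, 219.6043956 ]), array([ 5,  6, 11, 10, 91], dtype=int32)) [0.4727 0.1238]
  scene pred [301.62762511 166.92792119] (array([302.56      , 168.98666667]), array([ 6,  3, 11,  9, 75], dtype=int32)) [0.4804 0.1153]
med (array([228.10869565, 170.5       ]), array([ 5,  5, 11, 10, 92], dtype=int32)) [0.5968 0.3076]
  scene pred [364.27086565 138.99469475] (array([365.23076923, 141.36538462]), array([ 7,  3,  9,  8, 52], dtype=int32)) [0.6049 0.2948]
large (array([441.04950495, 235.23762376]), array([  6,   5,  11,  11, 101], dtype=int32)) [ 0.4304 -0.2565]
  scene pred [200.3456468  220.17844199] (array([200.93006993, 225.15384615]), array([  3,   2,  15,  14, 143], dtype=int32)) [ 0.4422 -0.2686]
round (array([370.04255319, 169.19148936]), array([ 7,  4, 11, 11, 94], dtype=int32)) [ 0.6153 -0.078 ]
  scene pred [313.46087291 217.08354367] (array([314.38053097, 220.56637168]), array([  5,   3,  12,  13, 113], dtype=int32)) [ 0.623  -0.0884]
```

View pics/c1.png

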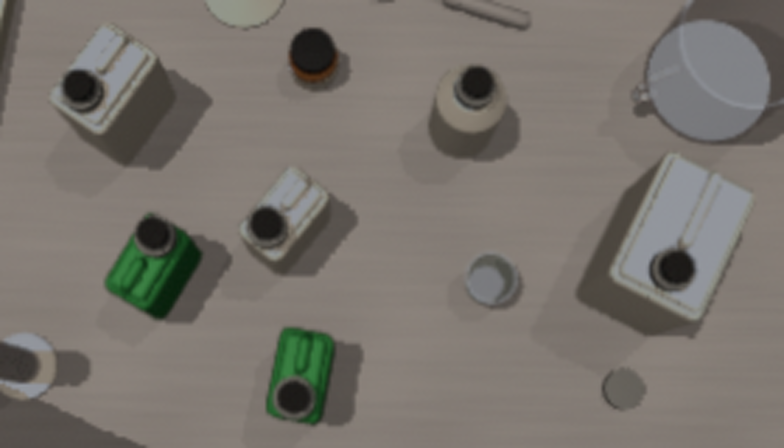

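The crop confirms it: the white small can (crop 267,226) sits between the two green ones, the medium can is at (82,90) and the large at (676,268). The top-view pads fit well, so I'll use those. First I raise the arm, close the fingers and travel above the small cap.

Call:
{"op": "play_rows", "data": {"plan": [0,0,0,0,0,-0.05,0,0,0,0,0,0,-0.09,0,0,0,0,-0.187,-0.155,-0.09,0,0,0,0,-0.187,-0.155,-0.09,0,0,0,0,-0.187,-0.155,-0.09,0,0,0,0,-0.187,-0.155,-0.09,0,0,0,0,-0.187,-0.155,-0.09,0,0,0,0,-0.375,-0.311,-0.09,0,0,0,0,-0.375,-0.311,-0.09,0,0,0,0,-0.375,-0.311,-0.09,0,0,0,0,-0.375,-0.311,-0.09,0,0,0,0,-0.375,-0.311,-0.09,0,0,0,0,-0.375,-0.311,-0.09,0,0,0,0,-0.375,-0.311,-0.09,0,0,0,0,-0.375,-0.311,-0.09,0,0,0,0,-0.375,-0.311,-0.09,0]}}

```text
clock: 2.1
position: [0.4729, 0.1245, 0.3353]
ee_rot: [0.218, 0.976, -0.0, -0.0]
ft_force: [-0.1, 0.3, 0.3]
grip_width: -0.001
grasp_force: 0.0
```

Call:
{"op": "play_rows", "data": {"plan": [0,0,0,0,0,0.05,0,0,0,0,0,0,0.09,0,0,0,0,0,0,0.115,0,0,0,0,0,0,0.117,0,0,0,0,0,0,0.117,0]}}

```text
clock: 2.72
position: [0.4735, 0.1243, 0.2193]
ee_rot: [0.219, 0.976, 0.0, 0.0]
ft_force: [1.0, -0.2, -0.4]
grip_width: -0.007
grasp_force: 0.0
```

Run:
```python
from h import *
from workcell import status
print(status.get_obs()['position'])
s=viewer.camera('scene')[:,:,::-1]; t=viewer.camera('top')[:,:,::-1]
a=cv2.resize(s[110:230,250:370],(480,480),interpolation=2)
a2=cv2.resize(t[160:280,236:316],(320,480),interpolation=2)
cv2.imwrite('pics/c2.png',np.hstack([a,a2]))
```

```text
[0.47353875 0.12429292 0.2193356 ]
```

View pics/c2.png

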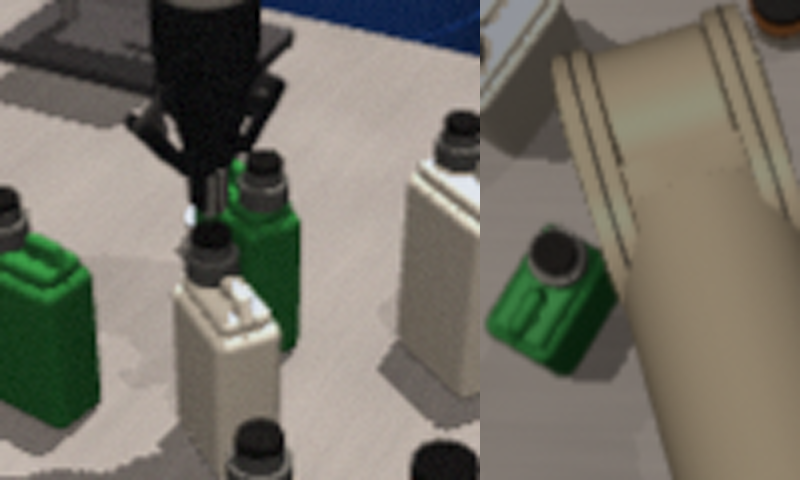

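The fingertips are centred just above the small cap's pad (crop 210,215 over 212,235). I'll press in small steps.

Call:
{"op": "play_rows", "data": {"plan": [0,0,0,0,0,0.01,0,0,0,0,0,0,0.014,0,0,0,0,0,0,0.017,0,0,0,0,0,0,0.019,0,0,0,0,0,0,0.021,0,0,0,0,0,0,0.021,0]}}

```text
clock: 3.58
position: [0.4731, 0.124, 0.1973]
ee_rot: [0.219, 0.976, 0.0, -0.0]
ft_force: [-1.5, -0.4, 2.1]
grip_width: 0.002
grasp_force: 1.2
```

Call:
{"op": "play_rows", "data": {"plan": [0,0,0,0,0,0.002,0,0,0,0,0,0,0.004,0,0,0,0,0,0,0.005,0,0,0,0,0,0,0.0063,0,0,0,0,0,0,0.0063,0,0,0,0,0,0,0.0063,0]}}

```text
clock: 4.32
position: [0.4733, 0.1242, 0.1914]
ee_rot: [0.219, 0.976, 0.0, 0.0]
ft_force: [-2.8, -0.0, 6.9]
grip_width: -0.003
grasp_force: 3.4
```

6.9 N at a 2.6 mm squeeze means the small cap is at its stop. On to the medium can.

Call:
{"op": "play_rows", "data": {"plan": [0,0,0,0,0,-0.03,0,0,0,0,0,0,-0.09,0,0,0,0,0,0,-0.144,0,0,0,0,0,0,-0.144,0,0,0,0,-0.034,0.218,-0.144,0,0,0,0,-0.034,0.218,-0.144,0,0,0,0,-0.034,0.218,-0.144,0,0,0,0,-0.034,0.218,-0.144,0,0,0,0,-0.034,0.218,-0.144,0,0,0,0,-0.034,0.218,-0.144,0,0,0,0,-0.034,0.218,-0.1,0,0,0,0,-0.034,0.218,-0.062,0,0,0,0,-0.034,0.218,-0.062,0,0,0,0,-0.034,0.218,-0.062,0]}}

```text
clock: 6.08
position: [0.5974, 0.3063, 0.2553]
ee_rot: [0.219, 0.976, 0.001, 0.001]
ft_force: [-1.0, 0.2, 2.1]
grip_width: -0.002
grasp_force: 0.0
```

Run:
```python
from h import *
s=viewer.camera('scene')[:,:,::-1]
a=cv2.resize(s[90:210,270:420],(750,600),interpolation=2)
cv2.imwrite('pics/c3.png',a)
```

```text
(no output)
```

View pics/c3.png

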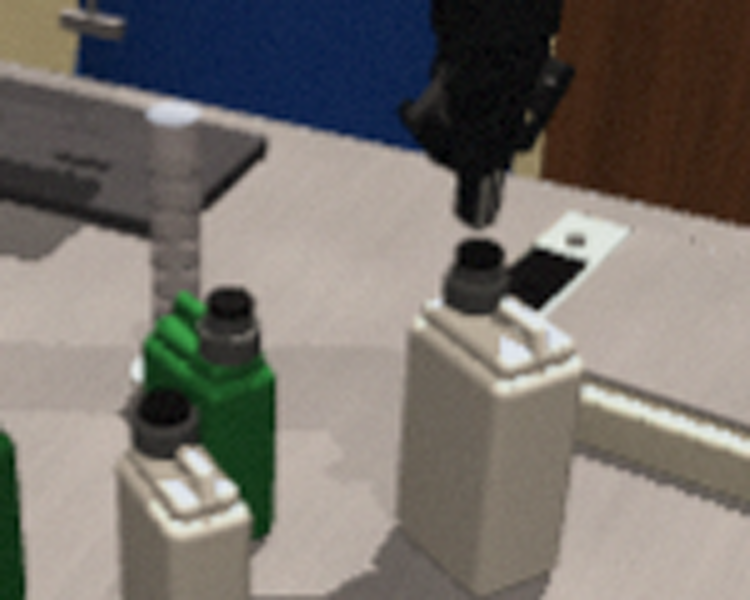

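The small cap (160,410) is visibly low in its collar, and the tips (478,215) are centred over the medium pad (478,250). Pressing the medium cap.

Call:
{"op": "play_rows", "data": {"plan": [0,0,0,0,0,0.011,0,0,0,0,0,0,0.015,0,0,0,0,0,0,0.018,0,0,0,0,0,0,0.02,0,0,0,0,0,0,0.022,0,0,0,0,0,0,0.024,0,0,0,0,0,0,0.024,0]}}

```text
clock: 7.0
position: [0.5968, 0.3066, 0.2289]
ee_rot: [0.219, 0.976, 0.0, -0.0]
ft_force: [-1.0, -0.0, 2.8]
grip_width: -0.005
grasp_force: 1.2
```

Call:
{"op": "play_rows", "data": {"plan": [0,0,0,0,0,0.001,0,0,0,0,0,0,0.002,0,0,0,0,0,0,0.003,0,0,0,0,0,0,0.003,0,0,0,0,0,0,0.003,0]}}

```text
clock: 7.62
position: [0.597, 0.3068, 0.2267]
ee_rot: [0.219, 0.976, 0.0, 0.0]
ft_force: [-2.7, -0.1, 6.3]
grip_width: -0.004
grasp_force: 3.2
```

The medium cap is at its stop (6.3 N). Now the large can, travelling high.

Call:
{"op": "play_rows", "data": {"plan": [0,0,0,0,0,-0.03,0,0,0,0,0,0,-0.09,0,0,0,0,0,0,-0.133,0,0,0,0,0,0,-0.133,0,0,0,0,-0.045,-0.29,-0.133,0,0,0,0,-0.045,-0.29,-0.133,0,0,0,0,-0.045,-0.29,-0.133,0,0,0,0,-0.045,-0.29,-0.133,0,0,0,0,-0.045,-0.29,-0.133,0,0,0,0,-0.09,-0.58,-0.133,0,0,0,0,-0.09,-0.58,-0.133,0,0,0,0,-0.09,-0.58,-0.133,0,0,0,0,-0.09,-0.58,-0.133,0,0,0,0,-0.09,-0.58,-0.133,0,0,0,0,-0.09,-0.58,-0.133,0,0,0,0,-0.09,-0.58,-0.133,0,0,0,0,-0.09,-0.58,-0.133,0,0,0,0,-0.09,-0.58,-0.09,0,0,0,0,-0.09,-0.58,-0.061,0,0,0,0,-0.09,-0.58,-0.061,0]}}

```text
clock: 10.12
position: [0.4303, -0.2549, 0.2854]
ee_rot: [0.218, 0.976, 0.0, -0.002]
ft_force: [-0.5, -0.8, 1.0]
grip_width: 0.001
grasp_force: 0.0
```

Run:
```python
from h import *
s=viewer.camera('scene')[:,:,::-1]
a=cv2.resize(s[120:270,130:330],(800,600),interpolation=2)
cv2.imwrite('pics/c4.png',a)
```

```text
(no output)
```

View pics/c4.png

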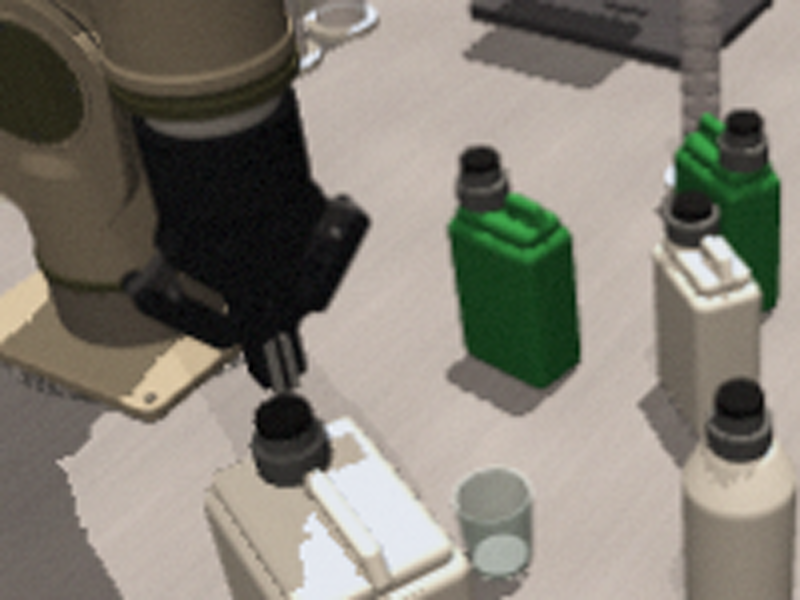

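The tips (278,375) are over the large pad (285,415). Pressing the large cap.

Call:
{"op": "play_rows", "data": {"plan": [0,0,0,0,0,0.006,0,0,0,0,0,0,0.01,0,0,0,0,0,0,0.013,0,0,0,0,0,0,0.015,0,0,0,0,0,0,0.017,0,0,0,0,0,0,0.02,0,0,0,0,0,0,0.02,0]}}

```text
clock: 11.05
position: [0.4309, -0.2563, 0.2669]
ee_rot: [0.219, 0.976, 0.0, 0.0]
ft_force: [-0.7, 0.6, 2.6]
grip_width: -0.003
grasp_force: 1.1
```

Call:
{"op": "play_rows", "data": {"plan": [0,0,0,0,0,0.002,0,0,0,0,0,0,0.004,0,0,0,0,0,0,0.006,0,0,0,0,0,0,0.006,0,0,0,0,0,0,0.006,0]}}

```text
clock: 11.68
position: [0.4309, -0.2563, 0.2613]
ee_rot: [0.219, 0.976, 0.0, 0.0]
ft_force: [-1.0, 1.8, 7.9]
grip_width: 0.001
grasp_force: 3.5
```

Call:
{"op": "play_rows", "data": {"plan": [0,0,0,0,0,-0.03,0,0,0,0,0,0,-0.09,0,0,0,0,0,0,-0.12,0,0,0,0,0,0,-0.12,0,0,0,0,0,0,-0.12,0,0,0,0,0,0,-0.12,0,0,0,0,0,0,-0.12,0,0,0,0,0,0,-0.12,0]}}

```text
clock: 12.68
position: [0.4307, -0.2563, 0.3806]
ee_rot: [0.219, 0.976, 0.0, -0.0]
ft_force: [0.5, 0.5, 0.0]
grip_width: 0.002
grasp_force: 0.0
```

Run:
```python
from h import *
s=viewer.camera('scene')[:,:,::-1]
a=cv2.resize(s[120:320,150:416],(798,600),interpolation=2)
cv2.imwrite('pics/c5.png',a)
```

```text
(no output)
```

View pics/c5.png

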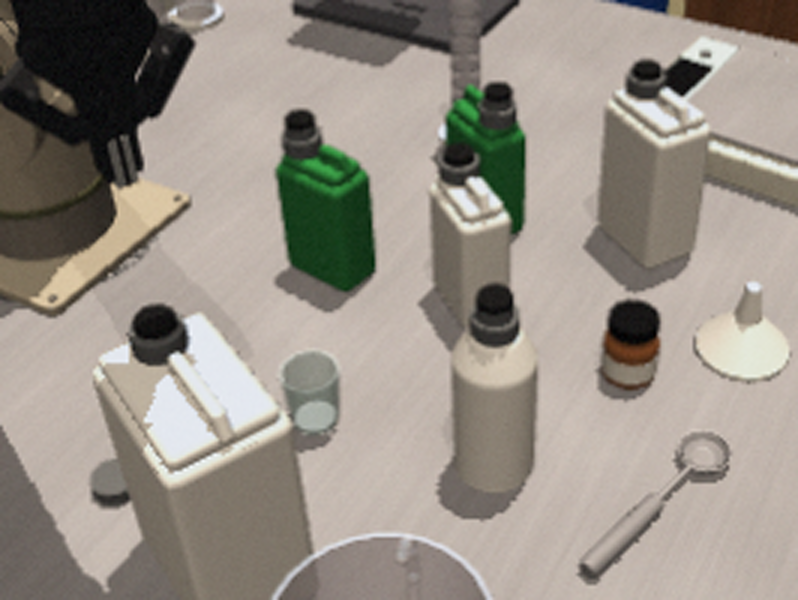

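The caps of the small (459,160), medium (648,75) and large (158,325) cans are all low, the round bottle's cap (495,300) is still up, and the hand is clear.

```bash
python3 -c "
from workcell import manip
print(manip.hand_in())"
```

```text
the job is handed in; nothing more can be done
None
```

I closed the three jerrycan caps in order (small, medium, large) with 6–8 N on each at its stop, left the round bottle's cap up and the hand clear, and handed the job in at about 13 s; the hand-in returned no verdict.

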